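# Tug the slide cases and snap shut any loose catch

### The arm

A 6-joint arm with a two-finger parallel gripper is mounted at the origin on the work surface. World frame = base frame: x ahead of the robot, y to its left, z up, the work surface at z = 0. Lengths are in mm, angles in rad, forces in N, time in s.
With the tool pointing down it reaches from about 275 to 1000 mm from the base axis. Payload 8.4 kg.
Tool frame: the origin (TCP) lies at the centre of the arm's flange, where the gripper is bolted on; the fingertips stand r.tip_extent ahead of it and the grasp point (between the pads) lies 155 mm ahead of it (r.tip_extent is the distance from the TCP to the fingertips, in mm); z points along the fingers, y is the direction in which the jaws open and shut (so a half turn about z gives the same grasp; the last joint's range is limited). The gripper opens to 85 mm and grips with 20 to 120 N. Pads are 22 mm wide; open, the fingers measure 114 mm over their backs; the gripper's body (76 mm by 85 mm) begins 54 mm behind the grasp point. The pads swing forward as they close: fully open they stand 13 mm farther back than shut.
Start: joints at [-1.316, 0.353, 1.633, -0, 1.155, -0.002], TCP at [158.74, -604.509, 404.681] pointing down, gripper open.
Joint ranges: [-2.63, 2.63], [-0.92, 2.1], [0.06, 2.66], [-1.3, 4.44], [0, 2.69], [-3.02, 3.02]. Speed limits (rad/s): [2.22, 2.22, 2.79, 3.14, 3.14, 3.14].

### API

Orientations are given as [roll, pitch, yaw] about the fixed x, y, z axes, in that order (R = Rz(yaw) Ry(pitch) Rx(roll)).
In Python, from rig import sense, grab_frame, job, r gives the robot as it stands. The module is installed in compiled form; this text tells all that it offers.
- The arm moves only by the shell command python3 -m creep 'ROWS' [FORCE]. ROWS is JSON, a list of rows, each a list of 7 numbers: the turn, a rotation vector about the tool's x, y, z in rad, then the shift along the tool's x, y, z in mm, then the closure, from 0 (fully open) to 1 (shut). In form: [[wx, wy, wz, dx, dy, dz, fingers], ...]. A call has 1 to 10 rows; each row shifts and turns the pose as measured when the row begins, along the tool's axes as they then stand; what a row does not reach is not made up. A row lasts 1/12 s, in which the tool goes at most 41.7 mm and 7.16 degrees, less where a joint would pass 70% of its speed; a pose out of reach is approached as far as the arm can. A call with a gripper value outside its range is refused whole. The fingers move at their own pace and stop on an object; FORCE is the grip in N (left out, the last holds). Time passes only in rows, so rows that do not move let the fingers close. It gives the time, the measured TCP pose, the force and the opening at its end, in the units of the state.
- sense(): the state, without advancing time (a new reading comes with each control period).
- grab_frame(name): name is "scene" or "top" or "wrist"; returns a dict with "color" (480x640x3 uint8, red, green, blue), "mtx" (3x3 intrinsics, pixels), "distortion" ([k1, k2, p1, p2, k3] as OpenCV has them; the pictures are not rectified), "T" (4x4, takes a point from camera to world coordinates). Camera axes: x right, y down, z forward; pixel columns grow to the right and rows downward; lengths in mm; the calibration is good to about 2 mm. A picture is of the moment at which its call begins. There is no depth.
- job.sign_off(): hands the job in, once; it reports no verdict.
The state is a dict: "clock": time; "qpos": joint angles; "qvel": joint speeds; "joint_efforts": joint torques, N m; "eef_pos": TCP position; "tcp_rot": TCP orientation; "contact_force": force on the tool from outside, world axes, zero at the start; "wrist_torque": the same for the moment, N m; "opening": opening from 0.0 (shut) to 1.0 (fully open).
Only numpy, scipy, OpenCV 4.12 (cv2) and the standard library are available. Lean on these libraries where they do the work, as an engineer would, in place of code of your own. Each camera call takes 0.05 s, during which the arm holds its last target.

### The job

Go along the three blue-lidded slide cases from left to right and tug each lid up by its orange grip to see whether its catch holds. Press any lid that lifts firmly down until its catch snaps home, so that in the end all three cases are shut and caught. Do not push against the light bar, and leave everything else on the bench where it is.

Things in the scene. Friction and masses are not known exactly. Their poses are not given: they have to be found in the camera images.
- station: Flat aluminium tray board, fixed, 240 (x) x 620 (y) x 12 mm, on the bench. Origin at the centre of its underside; its x axis points away from the robot, its y axis to the left along the row of cases. All cases stand on it with the same yaw.
- lamp: Low white light bar over the station, fixed: 30 deep (x), 600 long (y), 20 mm thick, posts at y = +/-290. Origin midway between the feet, on the board. The bar's underside is 178 mm above the origin; its far face is 15 mm nearer the robot than the lid grips' centres, so an upright gripper over a grip hits it: lean the tool 30 to 40 degrees, fingers pointing down and back towards the robot.
- grip_left (a point): Centre for grasping the upright orange grip of the left case's lid (left is +y, as the robot sees it): a block 12 (x) x 22 (y) x 34 mm high, 11 mm below its top and 23 mm above the blue lid. The grip stands 110 mm in front of the hinge line. The point's axes turn with the lid: x away from the robot, y left, z up when shut.
- hinge_left (a point): Hinge line of the left case, at its far top edge; the line runs along the point's y axis. The case is grey, 124 (x) x 96 (y) x 50 mm, fixed on the station, with a skirted blue lid 136 x 106 mm, hinged here, whose top is 15 mm above this point.
- lid_left (a joint): Angle of the left lid (rad): 0 level, growing as it lifts, -0.07 to 0.6; starts at 0 to 0.012. Slightly stiff (1.3 N at the grip), stays where left. Tugged up, a caught lid stops dead at 0.04 (4 to 5 mm at the grip); an uncaught one lifts freely. An uncaught lid pressed 7 mm below level at the grip (joint -0.06, 8 to 10 N) snaps its catch home at a hard stop.
- grip_middle (a point): Centre for grasping the upright orange grip of the middle case's lid: a block 12 (x) x 22 (y) x 34 mm high, 11 mm below its top and 23 mm above the blue lid. The grip stands 110 mm in front of the hinge line. The point's axes turn with the lid: x away from the robot, y left, z up when shut.
- hinge_middle (a point): Hinge line of the middle case, at its far top edge; the line runs along the point's y axis. The case is grey, 124 (x) x 96 (y) x 50 mm, fixed on the station, with a skirted blue lid 136 x 106 mm, hinged here, whose top is 15 mm above this point.
- lid_middle (a joint): Angle of the middle lid (rad): 0 level, growing as it lifts, -0.07 to 0.6; starts at 0 to 0.012. Slightly stiff (1.3 N at the grip), stays where left. Tugged up, a caught lid stops dead at 0.04 (4 to 5 mm at the grip); an uncaught one lifts freely. An uncaught lid pressed 7 mm below level at the grip (joint -0.06, 8 to 10 N) snaps its catch home at a hard stop.
- grip_right (a point): Centre for grasping the upright orange grip of the right case's lid: a block 12 (x) x 22 (y) x 34 mm high, 11 mm below its top and 23 mm above the blue lid. The grip stands 110 mm in front of the hinge line. The point's axes turn with the lid: x away from the robot, y left, z up when shut.
- hinge_right (a point): Hinge line of the right case, at its far top edge; the line runs along the point's y axis. The case is grey, 124 (x) x 96 (y) x 50 mm, fixed on the station, with a skirted blue lid 136 x 106 mm, hinged here, whose top is 15 mm above this point.
- lid_right (a joint): Angle of the right lid (rad): 0 level, growing as it lifts, -0.07 to 0.6; starts at 0 to 0.012. Slightly stiff (1.3 N at the grip), stays where left. Tugged up, a caught lid stops dead at 0.04 (4 to 5 mm at the grip); an uncaught one lifts freely. An uncaught lid pressed 7 mm below level at the grip (joint -0.06, 8 to 10 N) snaps its catch home at a hard stop.
- bolt_a (a joint): Travel of hidden catch bolt a (m): 0 home (lid caught), 0.007 withdrawn (not caught); it stays where it is left. Bolts a to d sit in the three cases and the black spare catch block at the station's back left; which is where changes. One or two cases start with theirs withdrawn. The one in the spare block is sprung home at once and needs nothing.
- bolt_b (a joint): Travel of hidden catch bolt b (m): 0 home (lid caught), 0.007 withdrawn (not caught); it stays where it is left. Bolts a to d sit in the three cases and the black spare catch block at the station's back left; which is where changes. One or two cases start with theirs withdrawn. The one in the spare block is sprung home at once and needs nothing.
- bolt_c (a joint): Travel of hidden catch bolt c (m): 0 home (lid caught), 0.007 withdrawn (not caught); it stays where it is left. Bolts a to d sit in the three cases and the black spare catch block at the station's back left; which is where changes. One or two cases start with theirs withdrawn. The one in the spare block is sprung home at once and needs nothing.
- bolt_d (a joint): Travel of hidden catch bolt d (m): 0 home (lid caught), 0.007 withdrawn (not caught); it stays where it is left. Bolts a to d sit in the three cases and the black spare catch block at the station's back left; which is where changes. One or two cases start with theirs withdrawn. The one in the spare block is sprung home at once and needs nothing.
- vial: Bystander: small amber vial, 24 mm across, 42 tall, red cap, on the station between the left and middle cases. Origin at the centre of its underside. Leave it alone.
- vial2: Bystander: small clear vial, 24 mm across, 42 tall, blue cap, on the station between the middle and right cases. Origin at the centre of its underside. Leave it alone.
- mailer: Bystander: green slide mailer box, 30 x 80 x 16 mm, lying on the station in front of the cases. Origin at the centre of its underside. Leave it alone.
- waste: Bystander: yellow open beaker, 100 mm across, 120 tall, on the bench at the right. Origin at the centre of its underside. Leave it alone.
- timer: Bystander: flat white timer, 60 x 60 x 20 mm, on the bench at the left. Origin at the centre of its underside. Leave it alone.

How it is judged (in metres and radians):
On the way, in this order (a step that is already met when the one before it is completed fails the run):
1. the lid of the left case is tugged up until its play is taken up or it lifts (value of joint lid_left above 0.025 rad), for 0.1 s.
2. the lid of the middle case is tugged up until its play is taken up or it lifts (value of joint lid_middle above 0.025 rad), for 0.1 s.
3. the lid of the right case is tugged up until its play is taken up or it lifts (value of joint lid_right above 0.025 rad), for 0.1 s.
At the end, for the whole second after the job is handed in: All catch bolts are home (within 3 mm), so every case is caught, and all three lids are down (within 0.06 rad of level, which is the play of a caught lid) (value of joint each of bolt_a, bolt_b, bolt_c, bolt_d below 0.003 m and value of joint each of lid_left, lid_middle, lid_right below 0.06 rad); the robot touches nothing.
It fails at once if the light bar is pushed (over 5 N) (contact force between any of the arm, the fingers and lamp above 5 N).
It fails at once if a bystander is moved by more than 30 mm (distance of any of vial, vial2, mailer, waste, timer from where it was at the start of the episode above 0.03 m).
It also fails if it takes over 51 s, if anything falls off the work surface, if the arm or the gripper's body presses on something with over 40 N, if the wrist force passes 120 N, or if a joint passes its speed limit or range.

## Working session

There is one attempt and no reset: what is moved stays moved. The work goes in short steps, Python scripts to look and compute and a shell command to move; the robot and the scene stay as the last step left them, time stands still between calls to the robot, and variables do not carry over. Pictures are saved under pics/ and viewed, and the job is handed in when it is done.

```bash
mkdir -p pics; python3 - <<'E'
from rig import sense, grab_frame, job, r
import cv2
s=sense(); print(s); print(r.tip_extent)
for n in ["scene","top","wrist"]:
    f=grab_frame(n); cv2.imwrite(f"pics/{n}0.png",f["color"][:,:,::-1]); print(n,f["mtx"].tolist(),f["distortion"],f["T"].round(3).tolist())
E
```

```text
{'clock': 0.0, 'qpos': array([-1.31635476e+00,  3.53653683e-01,  1.63414155e+00,  3.41788604e-05,
        1.15518355e+00, -2.37275262e-03]), 'qvel': array([-2.96841092e-04,  1.14370795e-04,  2.63860988e-04,  2.64171176e-04,
        8.41658206e-04, -7.53579059e-05]), 'joint_efforts': array([-3.29085546e-03, -6.05262423e+01, -3.42065084e+01,  3.66061920e-05,
        9.29304137e-03,  4.83028188e-06]), 'eef_pos': array([ 158.71285607, -604.26946585,  403.95487888]), 'tcp_rot': array([-3.14020660e+00, -3.45388683e-05,  2.56800477e-01]), 'contact_force': array([ 0.44026219,  0.23545637, -0.62723873]), 'wrist_torque': array([-0.07376306, -0.02537936, -0.02902903]), 'opening': 0.9980433533962483}
173.4
scene [[556.0729268610182, 0.0, 316.8161331484611], [0.0, 556.0729268610182, 233.38844887019505], [0.0, 0.0, 1.0]] [0.03904372 0.         0.         0.         0.        ] [[-0.679, 0.407, -0.611, 1361.342], [0.734, 0.379, -0.564, 752.321], [0.002, -0.831, -0.556, 814.587], [0.0, 0.0, 0.0, 1.0]]
top [[456.52221353764213, 0.0, 317.65682804532025], [0.0, 456.52221353764213, 236.70681446063216], [0.0, 0.0, 1.0]] [-0.02168963  0.          0.          0.          0.        ] [[-0.007, -0.983, 0.183, 333.608], [-1.0, 0.012, 0.024, 7.347], [-0.026, -0.183, -0.983, 1307.286], [0.0, 0.0, 0.0, 1.0]]
wrist [[430.5209576140079, 0.0, 315.80551602573286], [0.0, 430.5209576140079, 234.42581476324568], [0.0, 0.0, 1.0]] [-0.0044783  0.         0.         0.         0.       ] [[0.253, -0.916, -0.311, 238.962], [-0.967, -0.24, -0.081, -583.631], [-0.0, 0.322, -0.947, 371.83], [0.0, 0.0, 0.0, 1.0]]
```

View pics/scene0.png

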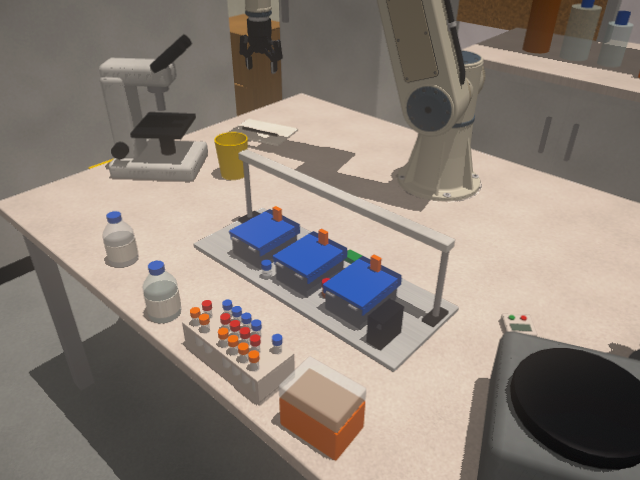

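View pics/top0.png

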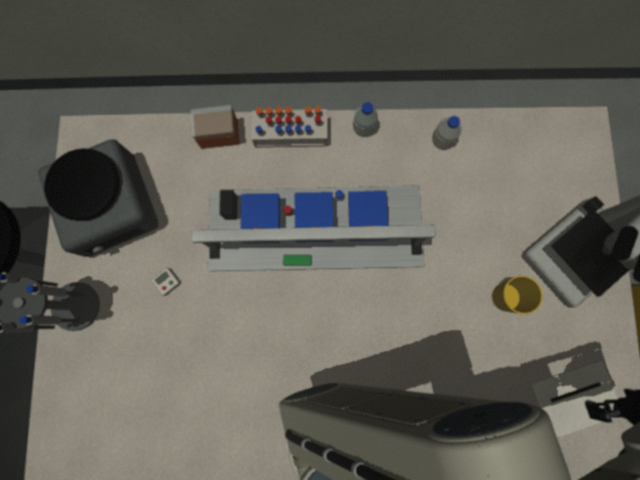

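The scene view shows the grips near pixels (277,213), (323,237) and (376,263). In the top view the three lids sit at about (260,210), (315,210) and (368,208), and the lamp bar hides the grips. Next I'll measure both views.

```bash
cat > h.py <<'E'
import numpy as np, cv2
from rig import sense, grab_frame, job, r
from scipy.spatial.transform import Rotation as Ro
def ray(f,uv):
    p=cv2.undistortPoints(np.array([[uv]],float),f["mtx"],np.array(f["distortion"]))[0,0]
    T=np.array(f["T"]); return T[:3,3], T[:3,:3]@np.array([p[0],p[1],1])
def onz(f,uv,z):
    o,d=ray(f,uv); return o+d*(z-o[2])/d[2]
def proj(f,P):
    T=np.linalg.inv(np.array(f["T"])); q=cv2.projectPoints(np.array([P],float),cv2.Rodrigues(T[:3,:3])[0],T[:3,3],f["mtx"],np.array(f["distortion"]))[0]; return q[0,0]
def blobs(f,lo,hi,amin):
    hsv=cv2.cvtColor(f["color"],cv2.COLOR_RGB2HSV); m=cv2.inRange(hsv,lo,hi)
    c,_=cv2.findContours(m,cv2.RETR_EXTERNAL,cv2.CHAIN_APPROX_NONE)
    return [k for k in c if cv2.contourArea(k)>amin]
def cen(k):
    m=cv2.moments(k); return (m["m10"]/m["m00"],m["m01"]/m["m00"])
def T0():
    s=sense(); R=Ro.from_euler("xyz",s["tcp_rot"]); return np.array(s["eef_pos"]),R
E
python3 - <<'E'
from h import *
f=grab_frame("scene")
for k in blobs(f,(5,150,100),(18,255,255),20):
    u=cen(k)
    if 200<u[0]<420 and 190<u[1]<290: print("orange",np.round(u,1),cv2.contourArea(k),cv2.boundingRect(k),"z94",onz(f,u,94).round(1))
for n in("scene","top"):
    f=grab_frame(n)
    for k in blobs(f,(108,150,60),(125,255,255),300):
        print(n,"lid",np.round(cen(k)),cv2.boundingRect(k))
        b=cv2.boxPoints(cv2.minAreaRect(k))
        a=cv2.approxPolyDP(k,3,True)[:,0]
        for p in (b if n=="top" else a): print("   ",p,onz(f,p.tolist(),77).round(1))
f=grab_frame("top"); im=cv2.resize(f["color"][170:290,180:450],None,fx=2.9,fy=2.9,interpolation=cv2.INTER_CUBIC); cv2.imwrite("pics/t1.png",im[:,:,::-1])
f=grab_frame("scene"); im=cv2.resize(f["color"][140:370,190:470],None,fx=2.6,fy=2.6,interpolation=cv2.INTER_CUBIC); cv2.imwrite("pics/s1.png",im[:,:,::-1])
E
```

```text
orange [376.9 261. ] 55.5 (371, 255, 10, 16) z94 [559.2 189.5  94. ]
orange [324.4 235.3] 50.5 (319, 229, 9, 15) z94 [562.6  39.1  94. ]
orange [277.8 211.4] 37.5 (273, 206, 8, 15) z94 [ 563.  -116.4   94. ]
scene lid [360. 283.] (324, 259, 73, 48)
    [358 259] [563.1 140.8  77. ]
    [324 285] [682.8 146.8  77. ]
    [363 306] [678.9 248.3  77. ]
    [376 299] [644.2 254.1  77. ]
    [396 278] [560.8 243.3  77. ]
    [383 271] [560.2 208.2  77. ]
    [373 272] [577.7 194.6  77. ]
    [366 267] [574.1 172.3  77. ]
    [368 263] [559.6 166.5  77. ]
scene lid [307. 254.] (273, 234, 69, 42)
    [341 250] [562.7  90.5  77. ]
    [330 244] [561.9  56.1  77. ]
    [323 246] [579.   49.6  77. ]
    [309 234] [564.8  -8.3  77. ]
    [273 255] [681.9  -9.1  77. ]
    [307 275] [682.6  97.4  77. ]
scene lid [261. 230.] (231, 212, 63, 36)
    [293 226] [566.  -60.9  77. ]
    [275 222] [ 583.3 -106.    77. ]
    [264 212] [ 569.8 -160.5   77. ]
    [231 231] [ 683.  -154.1   77. ]
    [259 247] [682.3 -55.5  77. ]
top lid [260. 211.] (241, 194, 38, 34)
    [241. 194.] [687.  252.2  77. ]
    [278. 194.] [685.4 148.1  77. ]
    [278. 227.] [591.1 147.2  77. ]
    [241. 227.] [592.4 249.9  77. ]
top lid [314. 210.] (295, 193, 38, 34)
    [294.19754 193.74173] [685.5 102.7  77. ]
    [331.38297 192.19235] [688.4  -1.3  77. ]
    [332.74863 224.96878] [594.9  -3.8  77. ]
    [295.5632  226.51816] [591.9  98.7  77. ]
top lid [368. 208.] (349, 192, 39, 34)
    [348.72836 192.21085] [687.7 -49.6  77. ]
    [385.7891  190.72842] [ 690.5 -152.8   77. ]
    [387.1182  223.95526] [ 595.9 -153.1   77. ]
    [350.05746 225.43768] [593.  -51.4  77. ]
```

```bash
ls pics
```

```text
s1.png
scene0.png
t1.png
top0.png
wrist0.png
```

View pics/t1.png

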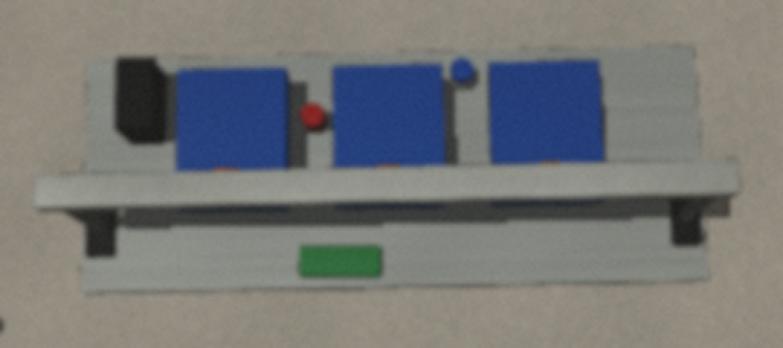

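View pics/s1.png

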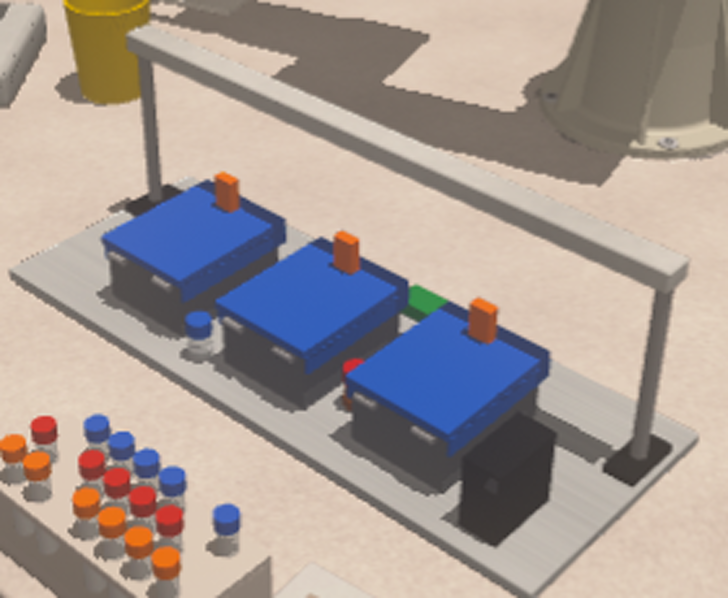

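The left lid is centred near y≈198, the middle near 48 and the right near −103. The lid tops' far edge is at x≈686, so the grips should be around x≈565 and z≈100. The lamp shadows the lids' front strips, so I'll refine with the wrist camera, moving to a leaned view above the left case first.

```bash
cat >> h.py <<'E'
def goalR(lean,yaw): return Ro.from_euler("xyz",[np.pi,lean,yaw])
def plan(pg,lean,yaw,n,fing,tip=155,axis_back=0):
    """pg: wanted grasp-point world position; prints rows"""
    p,R=T0(); Rg=goalR(lean,yaw); pt=np.array(pg)-Rg.apply([0,0,1])*(tip+axis_back)
    rv=(R.inv()*Rg).as_rotvec(); print("dist",np.linalg.norm(pt-p).round(1),"ang",np.linalg.norm(rv).round(3),"tcp target",pt.round(1))
    for i in range(n):
        d=R.inv().apply((pt-p)/(n)); 
        print(np.r_[(rv/n).round(3),d.round(1),fing].tolist(),end=", ")
        p2=(pt-p)/n
        R=R*Ro.from_rotvec(rv/n)
        # keep total path: equal world steps
        pass
        pt_step=p2; p=p+pt_step-0*p; pt=pt
        n_left=n-i-1
        if n_left==0: break
        # rescale so that equal steps remain
        pt=p+pt_step*n
    print()
def gp():
    p,R=T0(); return p+R.apply([0,0,155]),R.as_euler("xyz")
E
python3 - <<'E'
from h import *
plan([565,198,220],0.6,0.0,30,0)
E
```

```text
dist 943.9 ang 0.651 tcp target [652.5 198.  347.9]
[0.003, -0.02, 0.008, 22.7, -21.7, 1.9, 0.0], [0.003, -0.02, 0.008, 22.6, -21.9, 1.5, 0.0], [0.003, -0.02, 0.008, 22.4, -22.1, 1.1, 0.0], [0.003, -0.02, 0.008, 22.2, -22.2, 0.7, 0.0], [0.003, -0.02, 0.008, 22.1, -22.4, 0.3, 0.0], [0.003, -0.02, 0.008, 21.9, -22.6, -0.0, 0.0], [0.003, -0.02, 0.008, 21.7, -22.8, -0.4, 0.0], [0.003, -0.02, 0.008, 21.5, -23.0, -0.8, 0.0], [0.003, -0.02, 0.008, 21.3, -23.1, -1.2, 0.0], [0.003, -0.02, 0.008, 21.1, -23.3, -1.5, 0.0], [0.003, -0.02, 0.008, 20.8, -23.5, -1.9, 0.0], [0.003, -0.02, 0.008, 20.6, -23.7, -2.2, 0.0], [0.003, -0.02, 0.008, 20.4, -23.9, -2.6, 0.0], [0.003, -0.02, 0.008, 20.1, -24.0, -2.9, 0.0], [0.003, -0.02, 0.008, 19.8, -24.2, -3.2, 0.0], [0.003, -0.02, 0.008, 19.6, -24.4, -3.6, 0.0], [0.003, -0.02, 0.008, 19.3, -24.6, -3.9, 0.0], [0.003, -0.02, 0.008, 19.0, -24.7, -4.2, 0.0], [0.003, -0.02, 0.008, 18.7, -24.9, -4.5, 0.0], [0.003, -0.02, 0.008, 18.4, -25.1, -4.8, 0.0], [0.003, -0.02, 0.008, 18.1, -25.2, -5.1, 0.0], [0.003, -0.02, 0.008, 17.8, -25.4, -5.4, 0.0], [0.003, -0.02, 0.008, 17.5, -25.5, -5.7, 0.0], [0.003, -0.02, 0.008, 17.1, -25.7, -6.0, 0.0], [0.003, -0.02, 0.008, 16.8, -25.9, -6.3, 0.0], [0.003, -0.02, 0.008, 16.5, -26.0, -6.5, 0.0], [0.003, -0.02, 0.008, 16.1, -26.2, -6.8, 0.0], [0.003, -0.02, 0.008, 15.8, -26.3, -7.0, 0.0], [0.003, -0.02, 0.008, 15.4, -26.5, -7.3, 0.0], [0.003, -0.02, 0.008, 15.0, -26.6, -7.5, 0.0],
```

```bash
python3 -m creep '[[0,-0.02,0.01,22,-22,-8,0],[0,-0.02,0.01,22,-22,-8,0],[0,-0.02,0.01,22,-22,-8,0],[0,-0.02,0.01,22,-22,-8,0],[0,-0.02,0.01,22,-22,-8,0],[0,-0.02,0.01,22,-22,-8,0],[0,-0.02,0.01,22,-22,-8,0],[0,-0.02,0.01,22,-22,-8,0],[0,-0.02,0.01,22,-22,-8,0],[0,-0.02,0.01,22,-22,-8,0]]'; python3 -c "
from h import *
print(gp()); plan([565,198,260],0.6,0.0,20,0)"
```

```text
clock: 1.23
eef_pos: [336.3, -335.6, 464.3]
tcp_rot: [3.126, 0.208, 0.14]
contact_force: [0.4, 0.0, 0.3]
opening: 1.002
(array([ 304.98720939, -342.46984826,  312.69425447]), array([3.12578193, 0.20752775, 0.14020276]))
dist 625.0 ang 0.419 tcp target [652.5 198.  387.9]
[0.004, -0.02, 0.006, 19.8, -24.2, -0.6, 0.0], [0.004, -0.02, 0.006, 19.6, -24.3, -0.9, 0.0], [0.004, -0.02, 0.006, 19.4, -24.5, -1.2, 0.0], [0.004, -0.02, 0.006, 19.2, -24.6, -1.5, 0.0], [0.004, -0.02, 0.006, 19.0, -24.7, -1.8, 0.0], [0.004, -0.02, 0.006, 18.8, -24.8, -2.1, 0.0], [0.004, -0.02, 0.006, 18.6, -25.0, -2.4, 0.0], [0.004, -0.02, 0.006, 18.4, -25.1, -2.7, 0.0], [0.004, -0.02, 0.006, 18.2, -25.2, -2.9, 0.0], [0.004, -0.02, 0.006, 18.0, -25.3, -3.2, 0.0], [0.004, -0.02, 0.006, 17.8, -25.5, -3.5, 0.0], [0.004, -0.02, 0.006, 17.5, -25.6, -3.7, 0.0], [0.004, -0.02, 0.006, 17.3, -25.7, -4.0, 0.0], [0.004, -0.02, 0.006, 17.1, -25.8, -4.2, 0.0], [0.004, -0.02, 0.006, 16.8, -26.0, -4.4, 0.0], [0.004, -0.02, 0.006, 16.6, -26.1, -4.7, 0.0], [0.004, -0.02, 0.006, 16.3, -26.2, -4.9, 0.0], [0.004, -0.02, 0.006, 16.0, -26.3, -5.1, 0.0], [0.004, -0.02, 0.006, 15.8, -26.4, -5.4, 0.0], [0.004, -0.02, 0.006, 15.5, -26.6, -5.6, 0.0],
```

```bash
python3 -m creep '[[0.004,-0.02,0.006,20,-25,-1,0],[0.004,-0.02,0.006,20,-25,-1,0],[0.004,-0.02,0.006,20,-25,-1.5,0],[0.004,-0.02,0.006,20,-25,-1.5,0],[0.004,-0.02,0.006,20,-25,-2,0],[0.004,-0.02,0.006,19,-25,-2,0],[0.004,-0.02,0.006,19,-25,-2.5,0],[0.004,-0.02,0.006,19,-25,-3,0],[0.004,-0.02,0.006,19,-25,-3,0],[0.004,-0.02,0.006,19,-25,-3,0]]'; python3 -c "
from h import *
print(gp()); plan([565,198,260],0.6,0.0,10,0)"
```

```text
clock: 2.07
eef_pos: [506.4, -50.7, 427.5]
tcp_rot: [3.137, 0.408, 0.07]
contact_force: [0.6, 0.2, -0.2]
opening: 0.998
(array([445.06971038, -55.69798072, 285.26383672]), array([3.13723831, 0.40847025, 0.07016617]))
dist 291.1 ang 0.205 tcp target [652.5 198.  387.9]
[0.004, -0.019, 0.006, 16.5, -23.8, -3.0, 0.0], [0.004, -0.019, 0.006, 16.3, -23.9, -3.2, 0.0], [0.004, -0.019, 0.006, 16.1, -24.0, -3.4, 0.0], [0.004, -0.019, 0.006, 15.9, -24.1, -3.6, 0.0], [0.004, -0.019, 0.006, 15.7, -24.2, -3.8, 0.0], [0.004, -0.019, 0.006, 15.5, -24.3, -4.0, 0.0], [0.004, -0.019, 0.006, 15.2, -24.4, -4.2, 0.0], [0.004, -0.019, 0.006, 15.0, -24.5, -4.4, 0.0], [0.004, -0.019, 0.006, 14.8, -24.7, -4.6, 0.0], [0.004, -0.019, 0.006, 14.5, -24.8, -4.8, 0.0],
```

```bash
python3 -m creep '[[0.004,-0.02,0.006,16.5,-24,-3,0],[0.004,-0.02,0.006,16.5,-24,-3.2,0],[0.004,-0.02,0.006,16,-24,-3.4,0],[0.004,-0.02,0.006,16,-24,-3.6,0],[0.004,-0.02,0.006,16,-24.5,-3.8,0],[0.004,-0.02,0.006,15.5,-24.5,-4,0],[0.004,-0.02,0.006,15.5,-24.5,-4.2,0],[0.004,-0.02,0.006,15,-24.5,-4.4,0],[0.004,-0.02,0.006,15,-25,-4.6,0],[0,0,0,0,0,0,0]]'; python3 - <<'E'
from h import *
print(gp())
f=grab_frame("wrist"); cv2.imwrite("pics/w1.png",f["color"][:,:,::-1])
f=grab_frame("top"); cv2.imwrite("pics/t2.png",f["color"][:,:,::-1])
E
```

```text
clock: 2.9
eef_pos: [645.5, 192.1, 386.8]
tcp_rot: [-3.139, 0.596, 0.01]
contact_force: [-1.0, -0.7, 0.1]
opening: 1.002
(array([558.50638534, 191.54477137, 258.58417461]), array([-3.13945622,  0.59619106,  0.00983756]))
```

View pics/w1.png

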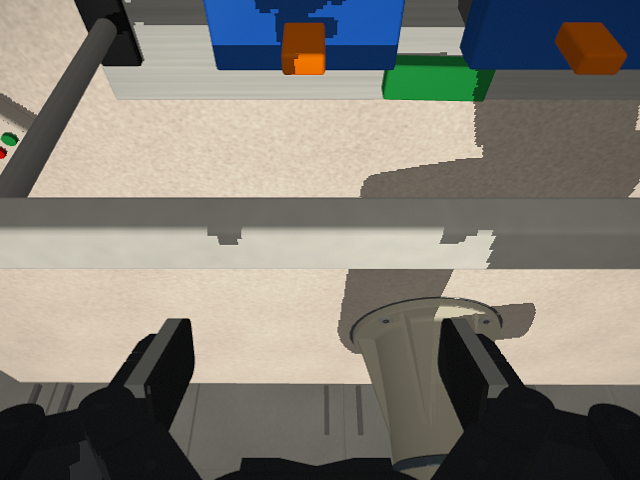

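```bash
python3 - <<'E'
import cv2
a=cv2.imread("pics/w1.png"); cv2.imwrite("pics/w1z.png",cv2.resize(a[0:110,190:420],None,fx=3.4,fy=3.4,interpolation=cv2.INTER_NEAREST))
cv2.imwrite("pics/w1y.png",cv2.resize(a[0:110,440:640],None,fx=4,fy=4,interpolation=cv2.INTER_NEAREST))
E
```

```text
(no output)
```

View pics/w1z.png

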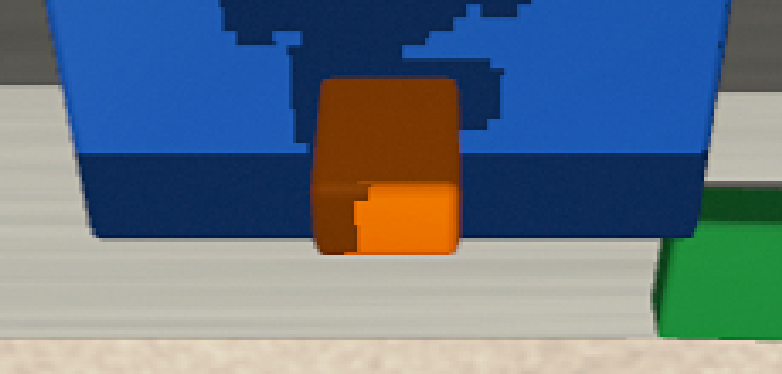

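View pics/w1y.png

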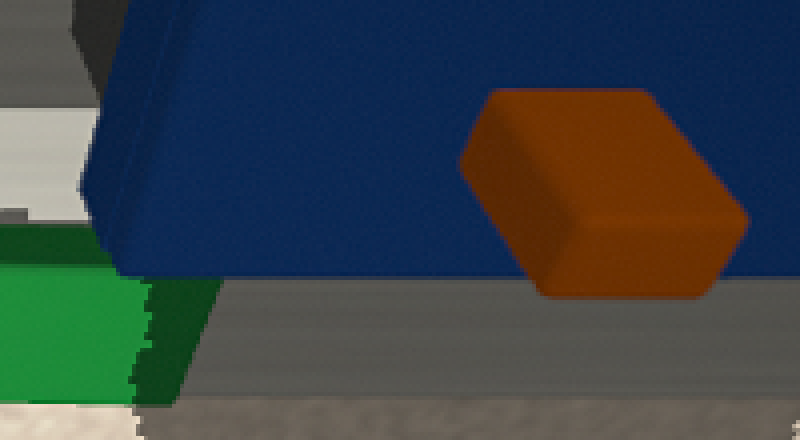

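View pics/t2.png

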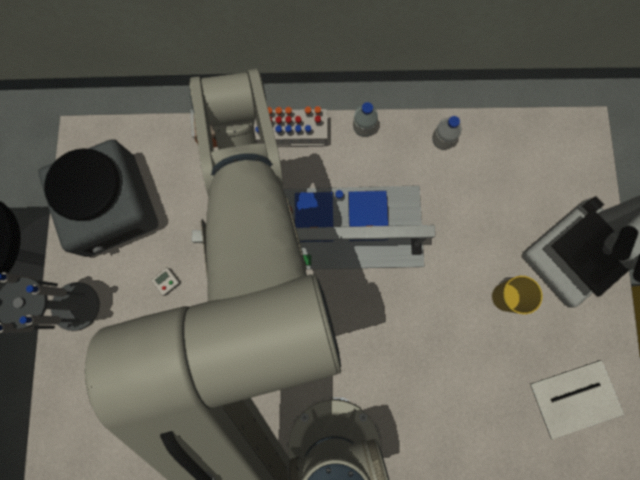

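```bash
python3 - <<'E'
from h import *
f=grab_frame("wrist"); print(sense()["clock"])
for nm,L in {"left":[(282,54),(325,54),(325,74.4),(284,74.4)],"mid":[(585,53.8),(627,54.5),(615,74.2),(576,74.2)]}.items():
    P=np.array([onz(f,p,111) for p in L]); print(nm,P.round(1).tolist(),P.mean(0).round(1))
print("lid far-top? edges z77", [onz(f,(190+x/3.4,y/3.4),77).round(1).tolist() for x,y in [(78,153),(706,153)]],"skirt bottom?",[onz(f,(190+x/3.4,y/3.4),55).round(1).tolist() for x,y in [(95,237),(693,237)]])
print("grip base far", [onz(f,(190+x/3.4,y/3.4),77).round(1).tolist() for x,y in [(320,78),(456,78)]])
print("station front",[onz(f,p,12).round(1).tolist() for p in [(118,99),(300,99.3),(485+0,99.5)]])
E
```

```text
3.05
left [[577.6, 204.8, 111.0], [577.7, 183.2, 111.0], [566.3, 182.9, 111.0], [566.1, 204.4, 111.0]] [571.9 193.8 111. ]
mid [[579.0, 52.0, 111.0], [578.8, 30.5, 111.0], [567.7, 30.3, 111.0], [567.5, 50.9, 111.0]] [573.3  40.9 111. ]
lid far-top? edges z77 [[563.1, 247.1, 77.0], [563.9, 140.3, 77.0]] skirt bottom? [[533.6, 252.3, 55.0], [534.4, 135.6, 55.0]]
grip base far [[576.2, 205.3, 77.0], [576.4, 183.2, 77.0]]
station front [[479.6, 349.6, 12.0], [480.3, 199.9, 12.0], [481.3, 47.5, 12.0]]
```

The zoomed wrist view shows the left grip's top face at pixels x 282–325, y 54–74. It measures 21.5 × 11.5 mm, matching 22 × 12. The left grip is at (572,194) and the middle at (573,41), with yaw about 0.01.

```bash
python3 - <<'E'
from h import *
plan([571.8,193.8,104],0.6,0.009,6,0,axis_back=85)
E
```

```text
dist 107.1 ang 0.005 tcp target [707.3 195.  302.1]
[-0.0, -0.001, -0.0, 16.8, -1.1, 6.0, 0.0], [-0.0, -0.001, -0.0, 16.8, -1.1, 5.9, 0.0], [-0.0, -0.001, -0.0, 16.8, -1.1, 5.9, 0.0], [-0.0, -0.001, -0.0, 16.8, -1.1, 5.9, 0.0], [-0.0, -0.001, -0.0, 16.8, -1.1, 5.9, 0.0], [-0.0, -0.001, -0.0, 16.8, -1.1, 5.9, 0.0],
```

```bash
python3 -m creep '[[0,-0.001,0,17,-1,6,0],[0,-0.001,0,17,-1,6,0],[0,-0.001,0,17,-1,6,0],[0,-0.001,0,17,-1,6,0],[0,0,0,17,-1,6,0],[0,0,0,17,-1,6,0],[0,0,0,0,0,0,0]]'; python3 - <<'E'
from h import *
print(gp())
plan([571.8,193.8,104],0.6,0.009,5,0,axis_back=20)
f=grab_frame("wrist"); cv2.imwrite("pics/w2.png",f["color"][:,:,::-1])
E
```

```text
clock: 3.63
eef_pos: [710.2, 186.3, 300.7]
tcp_rot: [3.14, 0.594, 0.001]
contact_force: [-0.2, 0.4, -0.2]
opening: 1.0
(array([623.44764122, 185.93619059, 172.2737658 ]), array([3.13993759e+00, 5.93970417e-01, 1.18006742e-03]))
dist 66.1 ang 0.009 tcp target [670.6 194.7 248.4]
[-0.001, -0.001, -0.001, -0.7, -1.7, 13.1, 0.0], [-0.001, -0.001, -0.001, -0.7, -1.7, 13.1, 0.0], [-0.001, -0.001, -0.001, -0.7, -1.7, 13.1, 0.0], [-0.001, -0.001, -0.001, -0.7, -1.7, 13.1, 0.0], [-0.001, -0.001, -0.001, -0.6, -1.7, 13.1, 0.0],
```

View pics/w2.png

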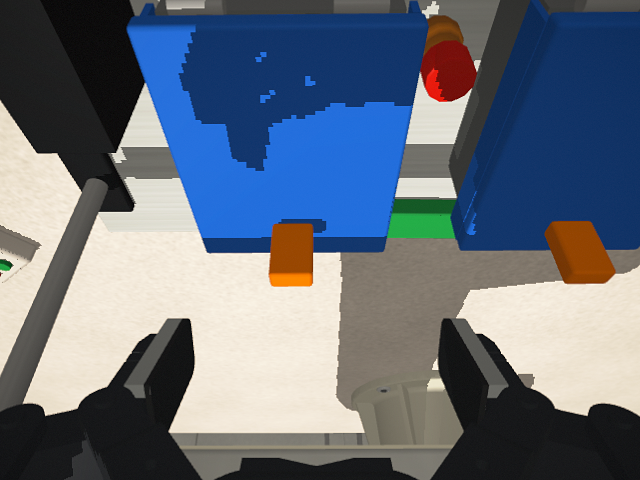

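```bash
python3 - <<'E'
from h import *
f=grab_frame("wrist")
for z,L in ((111,[(270,277),(313,277),(312,286),(270,286)]),(77,[(276,224.5),(310,224.5)]),(111,[(570,275),(614,275)]),(77,[(546,222),(590,222)])):
    print(z,[onz(f,p,z).round(1).tolist() for p in L])
for k in blobs(f,(5,150,60),(18,255,255),200): print(cv2.boundingRect(k))
E
python3 -m creep '[[-0.001,-0.001,-0.001,0,-2,13,0],[-0.001,-0.001,-0.001,-0.7,-2,13,0],[-0.001,-0.001,-0.001,-0.7,-2,13,0],[-0.001,-0.001,-0.001,-0.7,-2,13,0],[-0.001,-0.001,-0.001,-0.7,-2,10,0],[0,0,0,0,0,0,0]]'
python3 - <<'E'
from h import *
print(gp())
plan([571.8,193.8,104],0.6,0.009,3,0,axis_back=0)
f=grab_frame("wrist"); cv2.imwrite("pics/w3.png",f["color"][:,:,::-1])
E
```

```text
111 [[569.5, 209.1, 111.0], [569.5, 186.7, 111.0], [560.3, 187.3, 111.0], [560.3, 209.9, 111.0]]
77 [[570.6, 207.7, 77.0], [570.6, 188.5, 77.0]]
111 [[571.1, 53.3, 111.0], [571.0, 30.3, 111.0]]
77 [[572.7, 55.4, 77.0], [572.7, 30.5, 77.0]]
(269, 221, 44, 63)
(544, 219, 71, 62)
(423, 14, 40, 40)
clock: 4.23
eef_pos: [669.0, 194.7, 258.2]
tcp_rot: [3.141, 0.592, 0.007]
contact_force: [-0.8, -0.5, -1.1]
opening: 0.999
(array([582.46252213, 193.97551128, 129.62970308]), array([3.140869  , 0.59220322, 0.00735232]))
dist 28.0 ang 0.008 tcp target [659.3 194.6 231.9]
[-0.0, -0.003, -0.0, 2.2, 0.0, 9.1, 0.0], [-0.0, -0.003, -0.0, 2.2, 0.0, 9.1, 0.0], [-0.0, -0.003, -0.0, 2.3, 0.0, 9.1, 0.0],
```

View pics/w3.png

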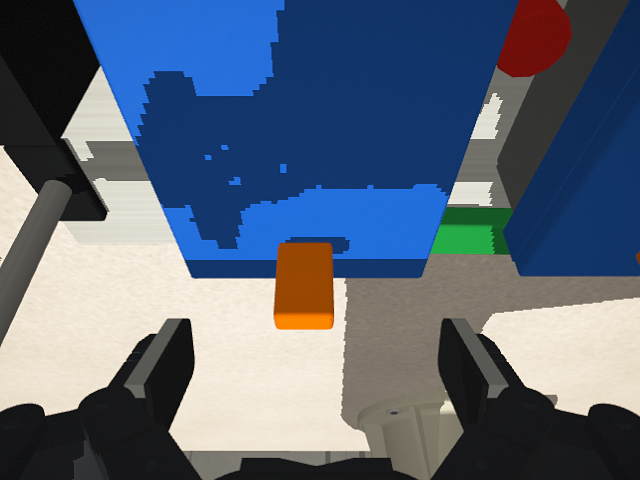

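```bash
cat >> h.py <<'E'
def grips(f):
    for k in blobs(f,(5,150,50),(18,255,255),300):
        k=k[:,0]; b=k[:,1].max(); 
        if b-k[:,1].min()<15: continue
        hsv=f["color"]
        row=k[(k[:,1]>=b-3)&(k[:,1]<=b-2)]
        x0,x1=row[:,0].min(),row[:,0].max()+1
        A=onz(f,(x0,b+1),111); B=onz(f,(x1,b+1),111)
        t=k[(k[:,1]<=k[:,1].min()+3)]; tx0,tx1=t[:,0].min(),t[:,0].max()+1
        C=onz(f,(tx0,k[:,1].min()),77); D=onz(f,(tx1,k[:,1].min()),77)
        print("near top edge",A.round(1),B.round(1),"base far",C.round(1),D.round(1),"-> centre",((A+B)[:2]/2+[6,0]).round(1),((C+D)[:2]/2-[6,0]).round(1), (x0,x1,b),(tx0,tx1,k[:,1].min()))
E
python3 - <<'E'
from h import *
for i in range(2):
    f=grab_frame("wrist"); print(np.array(f["T"])[:3,3].round(1),sense()["eef_pos"].round(1),sense()["qvel"].round(3)); grips(f)
E
```

```text
[721.4 194.6 186. ] [670.4 194.6 259.7] [-0.004  0.    -0.027 -0.001  0.004 -0.001]
near top edge [560.4 209.4 111. ] [560.5 186.8 111. ] base far [573.3 208.7  77. ] [573.4 186.9  77. ] -> centre [566.4 198.1] [567.4 197.8] (np.int32(276), np.int32(332), np.int32(328)) (np.int32(280), np.int32(331), np.int32(242))
[722.3 194.6 186.6] [670.9 194.6 260. ] [-0.003  0.002 -0.016 -0.001 -0.001  0.002]
near top edge [560.4 209.1 111. ] [560.5 186.8 111. ] base far [573.  209.3  77. ] [573.1 186.9  77. ] -> centre [566.4 198. ] [567.  198.1] (np.int32(277), np.int32(332), np.int32(328)) (np.int32(279), np.int32(331), np.int32(243))
```

The wrist view shows the left grip at columns 276–332, rows 242–328. With the arm settled, the top-edge and base-edge measurements agree on (566.7,198), so the earlier estimate was taken while it was still moving.

```bash
python3 - <<'E'
from h import *
print(gp())
plan([566.7,198,104],0.6,0.009,4,0)
E
```

```text
(array([584.83846781, 193.95403721, 131.12151327]), array([3.14157158, 0.58893871, 0.00732169]))
dist 33.0 ang 0.011 tcp target [654.2 198.8 231.9]
[-0.0, -0.003, -0.0, 0.4, -1.1, 8.2, 0.0], [-0.0, -0.003, -0.0, 0.5, -1.1, 8.2, 0.0], [-0.0, -0.003, -0.0, 0.5, -1.1, 8.2, 0.0], [-0.0, -0.003, -0.0, 0.5, -1.1, 8.2, 0.0],
```

```bash
python3 -m creep '[[0,-0.003,0,0.5,-1,8,0],[0,-0.003,0,0.5,-1,8,0],[0,-0.003,0,0.5,-1,8,0],[0,-0.003,0,0.5,-1,8,0],[0,0,0,0,0,0,0],[0,0,0,0,0,0,0]]'
python3 - <<'E'
from h import *
print(gp())
f=grab_frame("wrist"); cv2.imwrite("pics/w4.png",f["color"][:,:,::-1]); grips(f)
plan([566.7,198,104],0.6,0.009,2,0)
E
```

```text
clock: 4.88
eef_pos: [654.4, 198.6, 231.1]
tcp_rot: [-3.141, 0.599, 0.007]
contact_force: [0.5, -0.2, 0.0]
opening: 1.005
(array([566.97806271, 198.15404532, 103.05799865]), array([-3.14066147,  0.59894291,  0.00716751]))
near top edge [555.8 209.3 111. ] [556. 186. 111.] base far [571.5 208.9  77. ] [571.6 186.5  77. ] -> centre [561.9 197.7] [565.6 197.7] (np.int32(282), np.int32(350), np.int32(387)) (np.int32(285), np.int32(347), np.int32(279))
dist 1.0 ang 0.003 tcp target [654.2 198.8 231.9]
[-0.001, -0.0, -0.001, -0.3, -0.1, -0.4, 0.0], [-0.001, -0.0, -0.001, -0.3, -0.1, -0.4, 0.0],
```

View pics/w4.png

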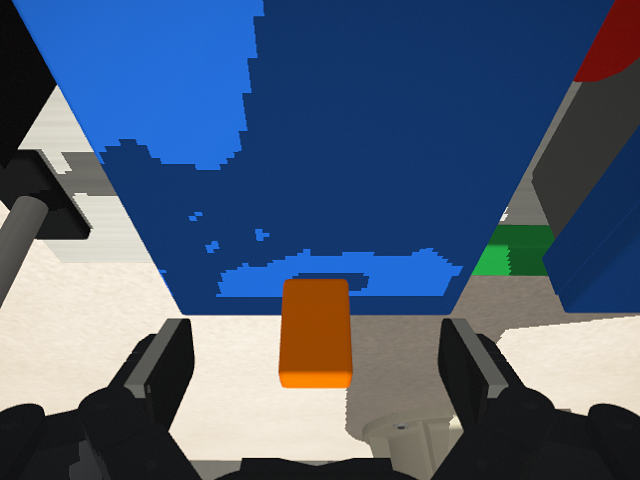

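The left grip is centred at column 316 between the pads (192 and 440), so I'll close on it.

```bash
python3 -m creep '[[0,0,0,0,0,0,1],[0,0,0,0,0,0,1],[0,0,0,0,0,0,1],[0,0,0,0,0,0,1],[0,0,0,0,0,0,1],[0,0,0,0,0,0,1],[0,0,0,0,0,0,1],[0,0,0,0,0,0,1]]' 50
python3 - <<'E'
from h import *
print(gp(),sense()["contact_force"])
f=grab_frame("wrist"); cv2.imwrite("pics/w5.png",f["color"][:,:,::-1])
E
```

```text
clock: 5.6
eef_pos: [655.0, 198.7, 231.8]
tcp_rot: [-3.14, 0.598, 0.007]
contact_force: [-0.1, 1.1, -1.5]
opening: 0.251
(array([567.78972383, 198.33583227, 103.62001784]), array([-3.1400909 ,  0.59765646,  0.00716418])) [-0.09593608  1.09471461 -1.46440315]
```

View pics/w5.png

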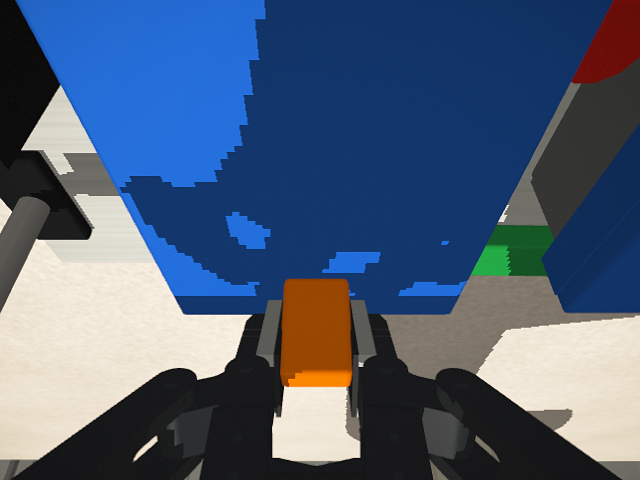

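The pads hold the grip firmly, with an opening of about 21 mm. Now I'll tug by turning about the hinge.

```bash
python3 -m creep '[[0,-0.01,0,1.3,0,-1.2,1],[0,-0.01,0,1.3,0,-1.2,1],[0,-0.01,0,1.3,0,-1.2,1],[0,-0.01,0,1.3,0,-1.2,1]]'
python3 -c "from h import *;print(gp())"
python3 -m creep '[[0,-0.01,0,1.3,0,-1.2,1],[0,-0.01,0,1.3,0,-1.2,1]]'
python3 -c "from h import *;print(gp())"
```

```text
clock: 5.98
eef_pos: [661.7, 198.8, 231.3]
tcp_rot: [-3.141, 0.642, 0.007]
contact_force: [-3.8, 1.6, -11.3]
opening: 0.251
(array([568.90183465, 198.31867091, 107.18552143]), array([-3.14073358,  0.6420574 ,  0.00710684]))
clock: 6.15
eef_pos: [664.8, 198.9, 229.3]
tcp_rot: [-3.141, 0.667, 0.007]
contact_force: [-4.9, 1.5, -12.7]
opening: 0.249
(array([568.8894064 , 198.29616544, 107.47128618]), array([-3.14136188,  0.66680076,  0.00680345]))
```

```bash
python3 -m creep '[[0,0,0,-1.2,0,-1.6,1],[0,0,0,-1.2,0,-1.6,1],[0,0,0,-1.2,0,-1.6,1]]'
python3 - <<'E'
from h import *
print(gp()); f=grab_frame("wrist"); cv2.imwrite("pics/w6.png",f["color"][:,:,::-1])
E
```

```text
clock: 6.4
eef_pos: [665.0, 199.0, 229.8]
tcp_rot: [3.141, 0.667, 0.006]
contact_force: [-1.9, 3.5, -27.3]
opening: 0.247
(array([569.06578996, 198.29024783, 108.0301792 ]), array([3.14052398, 0.66703348, 0.00558957]))
```

View pics/w6.png

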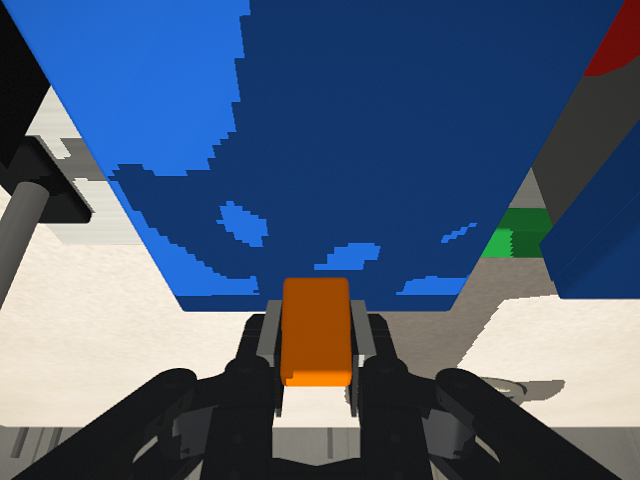

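The left lid stops dead at 4.4 mm of rise with 27 N, and the grip hasn't slipped in the pads (rows 278–386), so it's caught. I'll ease off, release, retreat and move to the middle case.

```bash
python3 -m creep '[[0,0.01,0,0.6,0,0.8,1],[0,0.01,0,0.6,0,0.8,1],[0,0,0,0,0,0,0.5],[0,0,0,0,0,0,0],[0,0,0,0,0,0,0],[0,0,0,0,0,0,0],[0,0,0,0,0,0,0]]'
python3 -m creep '[[0,0.01,0,0,0,-12,0],[0,0.01,0,0,0,-15,0],[0,0.01,0,0,0,-16,0],[0,0.01,0,0,0,-16,0],[0,0,0,0,0,-5,0]]'
python3 - <<'E'
from h import *
print(gp()); plan([568,46,104],0.6,0.009,8,0,axis_back=55)
E
```

```text
clock: 7.03
eef_pos: [665.0, 198.9, 237.7]
tcp_rot: [-3.141, 0.652, 0.008]
contact_force: [-0.2, -0.4, -0.8]
opening: 0.939
clock: 7.45
eef_pos: [706.6, 198.8, 295.2]
tcp_rot: [-3.141, 0.607, 0.007]
contact_force: [1.0, 0.4, 0.6]
opening: 0.999
(array([618.22510082, 198.25473206, 167.87242104]), array([-3.14100794,  0.60685344,  0.00710349]))
dist 154.1 ang 0.007 tcp target [686.6  47.1 277.3]
[-0.0, 0.001, -0.0, -0.9, 18.9, 3.3, 0.0], [-0.0, 0.001, -0.0, -0.9, 18.9, 3.3, 0.0], [-0.0, 0.001, -0.0, -0.9, 18.9, 3.3, 0.0], [-0.0, 0.001, -0.0, -0.9, 18.9, 3.3, 0.0], [-0.0, 0.001, -0.0, -0.9, 18.9, 3.3, 0.0], [-0.0, 0.001, -0.0, -0.9, 18.9, 3.3, 0.0], [-0.0, 0.001, -0.0, -0.9, 18.9, 3.3, 0.0], [-0.0, 0.001, -0.0, -0.9, 18.9, 3.4, 0.0],
```

```bash
python3 -m creep '[[0,0,0,-1,19,3,0],[0,0,0,-1,19,3,0],[0,0,0,-1,19,3,0],[0,0,0,-1,19,3,0],[0,0,0,-1,19,3,0],[0,0,0,-1,19,3,0],[0,0,0,-1,19,3,0],[0,0,0,-1,19,3,0],[0,0,0,0,0,0,0],[0,0,0,0,0,0,0]]'
python3 -m creep '[[0,0,0,0,0,0,0],[0,0,0,0,0,0,0]]'
python3 - <<'E'
from h import *
print(gp()); f=grab_frame("wrist"); cv2.imwrite("pics/w7.png",f["color"][:,:,::-1]); grips(f); print(gp())
E
```

```text
clock: 8.28
eef_pos: [682.8, 26.0, 277.7]
tcp_rot: [3.141, 0.612, 0.002]
contact_force: [0.1, 0.4, -0.3]
opening: 1.003
clock: 8.45
eef_pos: [682.1, 24.3, 277.1]
tcp_rot: [3.141, 0.613, -0.0]
contact_force: [-0.8, 0.0, 0.9]
opening: 1.002
(array([592.8379937 ,  24.33075966, 150.36959117]), array([ 3.14143616e+00,  6.13314310e-01, -9.67383869e-05]))
near top edge [564.9  59.9 111. ] [564.8  37.5 111. ] base far [575.9  59.7  77. ] [575.8  37.8  77. ] -> centre [570.8  48.7] [569.8  48.7] (np.int32(234), np.int32(285), np.int32(289)) (np.int32(239), np.int32(286), np.int32(214))
near top edge [567.1 -95.7 111. ] [ 567.  -117.7  111. ] base far [577.8 -95.6  77. ] [ 577.8 -118.8   77. ] -> centre [ 573.1 -106.7] [ 571.8 -107.2] (np.int32(590), np.int32(640), np.int32(286)) (np.int32(574), np.int32(624), np.int32(211))
(array([592.88271621,  24.49756692, 150.34559831]), array([3.14140494e+00, 6.13304235e-01, 1.99984965e-04]))
```

View pics/w7.png

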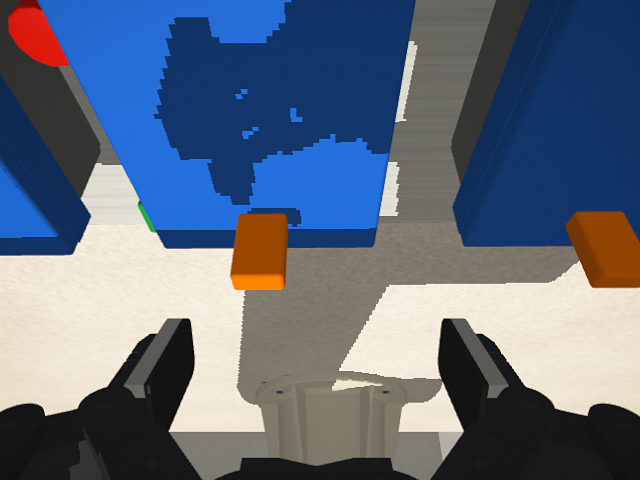

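Middle grip is at columns 234–286, rows 214–289, which gives (570,48.7).

```bash
python3 - <<'E'
from h import *
plan([569.8,48.6,104],0.6,0.011,5,0,axis_back=20)
E
```

```text
dist 40.4 ang 0.017 tcp target [668.6  49.7 248.4]
[-0.001, 0.003, -0.002, 1.1, -5.0, 6.2, 0.0], [-0.001, 0.003, -0.002, 1.1, -5.0, 6.2, 0.0], [-0.001, 0.003, -0.002, 1.1, -5.0, 6.2, 0.0], [-0.001, 0.003, -0.002, 1.1, -5.0, 6.2, 0.0], [-0.001, 0.003, -0.002, 1.1, -5.1, 6.2, 0.0],
```

```bash
python3 -m creep '[[-0.001,0.003,-0.002,1,-5,6,0],[-0.001,0.003,-0.002,1,-5,6,0],[-0.001,0.003,-0.002,1,-5,6,0],[-0.001,0.003,-0.002,1,-4,6,0],[0,0,0,0.5,-2,3,0],[0,0,0,0,0,0,0],[0,0,0,0,0,0,0]]'
python3 - <<'E'
from h import *
f=grab_frame("wrist"); grips(f); print(gp()); plan([569.8,48.6,104],0.6,0.011,3,0)
E
```

```text
clock: 9.08
eef_pos: [668.4, 51.9, 248.8]
tcp_rot: [-3.139, 0.601, 0.016]
contact_force: [0.0, -0.6, 0.1]
opening: 0.998
near top edge [561.7  58.9 111. ] [562.1  36.3 111. ] base far [574.9  58.4  77. ] [575.3  36.6  77. ] -> centre [567.9  47.6] [569.1  47.5] (np.int32(293), np.int32(352), np.int32(346)) (np.int32(296), np.int32(350), np.int32(254))
(array([580.80844661,  50.77907954, 121.0086383 ]), array([-3.1390561 ,  0.60088988,  0.01640842]))
dist 20.4 ang 0.005 tcp target [657.3  49.6 231.9]
[0.0, 0.0, 0.001, 0.1, 0.7, 6.8, 0.0], [0.0, 0.0, 0.001, 0.1, 0.7, 6.8, 0.0], [0.0, 0.0, 0.001, 0.1, 0.7, 6.8, 0.0],
```

```bash
python3 -m creep '[[0,0,0,0,1.1,6,0],[0,0,0,0,1,6,0],[0,0,0,0,0.8,6,0],[0,0,0,0,0,0,0],[0,0,0,0,0,0,0]]'
python3 - <<'E'
from h import *
f=grab_frame("wrist"); cv2.imwrite("pics/w8.png",f["color"][:,:,::-1]);grips(f); print(gp())
E
```

```text
clock: 9.55
eef_pos: [657.6, 47.7, 232.9]
tcp_rot: [-3.139, 0.6, 0.015]
contact_force: [-0.7, 0.9, 1.0]
opening: 1.001
near top edge [559.3  59.5 111. ] [559.7  36.1 111. ] base far [574.1  59.1  77. ] [574.4  36.8  77. ] -> centre [565.5  47.8] [568.3  48. ] (np.int32(277), np.int32(345), np.int32(381)) (np.int32(281), np.int32(342), np.int32(275))
(array([569.98197129,  46.6551846 , 104.88701462]), array([-3.13945153,  0.6001392 ,  0.01545312]))
```

View pics/w8.png

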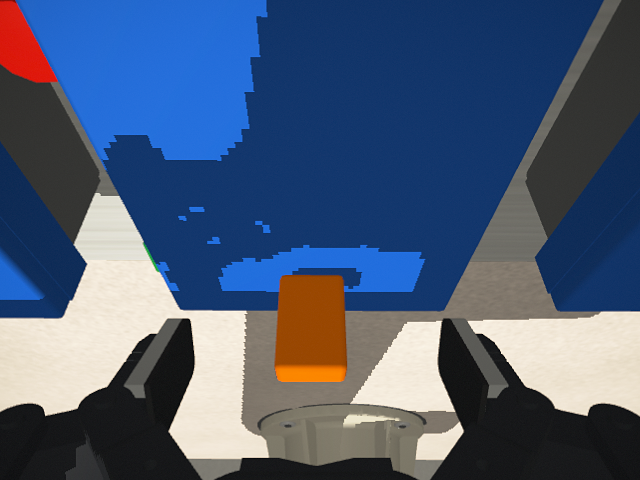

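The middle grip is centred at column 312, about 1 mm off. I'll nudge across and close.

```bash
python3 -m creep '[[0,0,0,0,-1.2,1,0.3],[0,0,0,0,0,0,1],[0,0,0,0,0,0,1],[0,0,0,0,0,0,1],[0,0,0,0,0,0,1],[0,0,0,0,0,0,1],[0,0,0,0,0,0,1],[0,0,0,0,0,0,1],[0,0,0,0,0,0,1]]' 50
python3 -c "from h import *;print(gp())"
```

```text
clock: 10.35
eef_pos: [657.4, 49.2, 232.5]
tcp_rot: [-3.139, 0.599, 0.015]
contact_force: [0.3, 1.3, 0.3]
opening: 0.246
(array([569.98389834,  48.27600144, 104.50421793]), array([-3.13897093,  0.59892021,  0.01516163]))
```

```bash
python3 -m creep '[[0,-0.01,0,1.3,0,-1.2,1],[0,-0.01,0,1.3,0,-1.2,1],[0,-0.01,0,1.3,0,-1.2,1],[0,-0.01,0,1.3,0,-1.2,1]]'
python3 -c "from h import *;print(gp())"
python3 -m creep '[[0,-0.01,0,1.3,0,-1.2,1],[0,0,0,-1.2,0,-1.6,1],[0,0,0,-1.2,0,-1.6,1]]'
python3 -c "from h import *;print(gp())"
```

```text
clock: 10.68
eef_pos: [664.4, 49.3, 232.8]
tcp_rot: [-3.139, 0.643, 0.015]
contact_force: [-3.5, 1.7, -11.7]
opening: 0.25
(array([571.42689775,  48.29843643, 108.70565422]), array([-3.13896212,  0.64298392,  0.0152925 ]))
clock: 10.93
eef_pos: [666.1, 49.3, 232.1]
tcp_rot: [-3.139, 0.656, 0.015]
contact_force: [-1.9, 1.4, -22.3]
opening: 0.25
(array([571.54924215,  48.30739096, 109.22875268]), array([-3.13911127,  0.65579072,  0.01504373]))
```

The middle lid also stops dead, at 4.7 mm of rise with 22 N, so it's caught. Next is the right case.

```bash
python3 -m creep '[[0,0.01,0,0.6,0,0.8,1],[0,0.01,0,0.6,0,0.8,1],[0,0,0,0,0,0,0.5],[0,0,0,0,0,0,0],[0,0,0,0,0,0,0],[0,0,0,0,0,0,0],[0,0,0,0,0,0,0]]'
python3 -m creep '[[0,0.01,0,0,0,-12,0],[0,0.01,0,0,0,-15,0],[0,0.01,0,0,0,-15,0],[0,0,0,0,0,-15,0],[0,0,0,0,0,-3,0]]'
python3 - <<'E'
from h import *
print(gp()); plan([571.5,-103,104],0.6,0.012,8,0,axis_back=50)
E
```

```text
clock: 11.52
eef_pos: [665.4, 49.0, 236.5]
tcp_rot: [-3.139, 0.643, 0.015]
contact_force: [0.1, -0.5, 0.4]
opening: 0.937
clock: 11.93
eef_pos: [704.3, 49.4, 290.9]
tcp_rot: [-3.14, 0.608, 0.015]
contact_force: [0.0, 0.2, 1.3]
opening: 1.001
(array([615.74127793,  48.33728968, 163.68713514]), array([-3.13955361,  0.60793618,  0.01518808]))
dist 153.0 ang 0.008 tcp target [ 687.2 -101.6  273.2]
[-0.0, 0.001, 0.0, -0.7, 18.8, 3.2, 0.0], [-0.0, 0.001, 0.0, -0.7, 18.8, 3.2, 0.0], [-0.0, 0.001, 0.0, -0.7, 18.8, 3.2, 0.0], [-0.0, 0.001, 0.0, -0.7, 18.8, 3.2, 0.0], [-0.0, 0.001, 0.0, -0.7, 18.8, 3.2, 0.0], [-0.0, 0.001, 0.0, -0.7, 18.8, 3.2, 0.0], [-0.0, 0.001, 0.0, -0.7, 18.8, 3.2, 0.0], [-0.0, 0.001, 0.0, -0.7, 18.8, 3.2, 0.0],
```

Last time the move overshot by about 20 mm, so I'll use seven sideways rows.

```bash
python3 -m creep '[[0,0,0,-0.7,19,3,0],[0,0,0,-0.7,19,3,0],[0,0,0,-0.7,19,3,0],[0,0,0,-0.7,19,3,0],[0,0,0,-0.7,19,3,0],[0,0,0,-0.7,19,3,0],[0,0,0,-0.7,17,3,0],[0,0,0,0,0,0,0],[0,0,0,0,0,0,0],[0,0,0,0,0,0,0]]'
python3 - <<'E'
from h import *
print(gp()); f=grab_frame("wrist"); cv2.imwrite("pics/w9.png",f["color"][:,:,::-1]); grips(f); plan([571,-104,104],0.6,0.012,4,0,axis_back=18)
E
```

```text
clock: 12.77
eef_pos: [686.2, -100.2, 274.0]
tcp_rot: [-3.14, 0.61, 0.01]
contact_force: [0.2, 0.6, 0.7]
opening: 1.001
(array([ 597.41206891, -100.82824281,  146.94421672]), array([-3.14021411,  0.60994352,  0.0099919 ]))
near top edge [587.7  25.1 111. ] [587.7  24.3 111. ] base far [573.1  48.3  77. ] [573.1  45.   77. ] -> centre [593.7  24.7] [567.1  46.6] (np.int32(0), np.int32(2), np.int32(273)) (np.int32(0), np.int32(7), np.int32(228))
near top edge [565.8 -91.4 111. ] [ 566.  -113.5  111. ] base far [577.4 -91.2  77. ] [ 577.6 -113.1   77. ] -> centre [ 571.9 -102.4] [ 571.5 -102.2] (np.int32(293), np.int32(343), np.int32(300)) (np.int32(294), np.int32(341), np.int32(224))
dist 32.5 ang 0.01 tcp target [ 668.7 -102.8  246.8]
[-0.001, 0.002, -0.0, 0.3, 0.7, 8.1, 0.0], [-0.001, 0.002, -0.0, 0.3, 0.7, 8.1, 0.0], [-0.001, 0.002, -0.0, 0.2, 0.7, 8.1, 0.0], [-0.001, 0.002, -0.0, 0.2, 0.7, 8.1, 0.0],
```

View pics/w9.png

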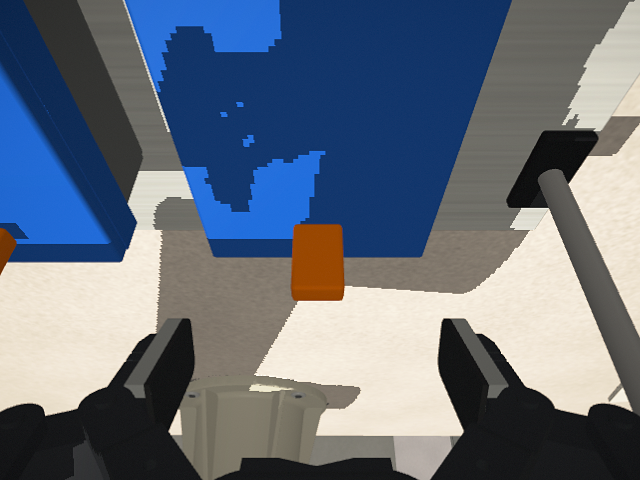

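Right grip is at columns 293–343, rows 224–300, which gives (571.3,−102.3). The gripper is nearly aligned with it.

```bash
python3 -m creep '[[0,0.002,0,0.1,0.5,9,0],[0,0.002,0,0.1,0.4,9,0],[0,0.002,0,0.1,0.3,9,0],[0,0.002,0,0,0.2,9,0],[0,0,0,0,0.2,8,0],[0,0,0,0,0,5,0],[0,0,0,0,0,0,0],[0,0,0,0,0,0,0]]'
python3 - <<'E'
from h import *
f=grab_frame("wrist"); cv2.imwrite("pics/w10.png",f["color"][:,:,::-1]);grips(f); print(gp()); plan([571,-102.3,104],0.6,0.012,1,0)
E
```

```text
clock: 13.48
eef_pos: [654.8, -98.3, 228.0]
tcp_rot: [-3.139, 0.603, 0.015]
contact_force: [0.2, -0.4, 0.3]
opening: 0.994
near top edge [560.2 -91.1 111. ] [ 560.6 -114.3  111. ] base far [575.1 -91.1  77. ] [ 575.5 -113.5   77. ] -> centre [ 566.4 -102.7] [ 569.3 -102.3] (np.int32(290), np.int32(360), np.int32(391)) (np.int32(292), np.int32(356), np.int32(280))
(array([566.83484794, -99.20639306, 100.34552981]), array([-3.13873852,  0.60341545,  0.01524648]))
dist 6.2 ang 0.004 tcp target [ 658.5 -101.2  231.9]
[-0.001, 0.003, 0.003, 0.8, 3.0, -5.4, 0.0],
```

View pics/w10.png

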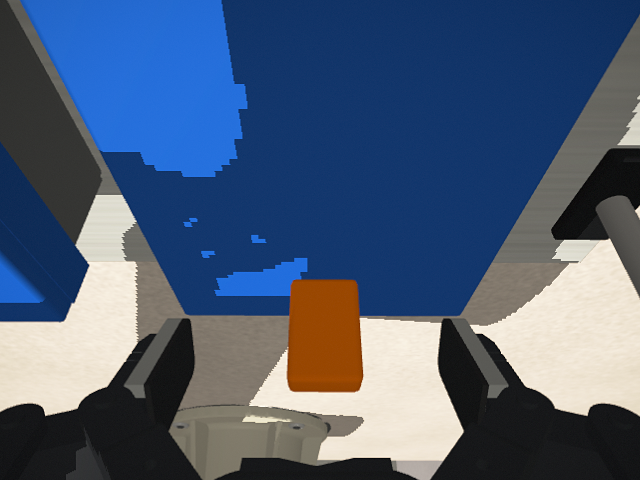

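The gripper is about 5 mm too deep, and the grip (columns 290–360) is some 3 mm off to one side. I'll correct both before closing.

```bash
python3 -m creep '[[0,0.002,0,0.5,1.5,-2.7,0],[0,0.001,0,0.3,1.3,-2.2,0],[0,0,0,0,0,0,0],[0,0,0,0,0,0,0]]'
python3 - <<'E'
from h import *
f=grab_frame("wrist"); grips(f); print(gp())
E
```

```text
clock: 13.87
eef_pos: [659.8, -101.4, 233.2]
tcp_rot: [-3.139, 0.598, 0.015]
contact_force: [0.3, 0.3, 0.7]
opening: 1.001
near top edge [561.7 -90.9 111. ] [ 562.  -113.7  111. ] base far [575.9 -91.1  77. ] [ 576.2 -113.    77. ] -> centre [ 567.8 -102.3] [ 570.1 -102.1] (np.int32(281), np.int32(347), np.int32(381)) (np.int32(284), np.int32(344), np.int32(276))
(array([ 572.6652108 , -102.43046219,  105.08219512]), array([-3.13933556,  0.59727109,  0.01504965]))
```

```bash
python3 -m creep '[[0,0,0,-0.5,0,1,0.3],[0,0,0,0,0,0,1],[0,0,0,0,0,0,1],[0,0,0,0,0,0,1],[0,0,0,0,0,0,1],[0,0,0,0,0,0,1],[0,0,0,0,0,0,1],[0,0,0,0,0,0,1],[0,0,0,0,0,0,1]]' 50
python3 -c "from h import *;print(gp())"
python3 -m creep '[[0,-0.01,0,1.3,0,-1.2,1],[0,-0.01,0,1.3,0,-1.2,1],[0,-0.01,0,1.3,0,-1.2,1],[0,-0.01,0,1.3,0,-1.2,1]]'
python3 -c "from h import *;print(gp())"
python3 -m creep '[[0,-0.01,0,1.3,0,-1.2,1],[0,-0.01,0,1.3,0,-1.2,1],[0,-0.01,0,1.3,0,-1.2,1]]'
python3 -c "from h import *;print(gp())"
```

```text
clock: 14.67
eef_pos: [658.9, -100.9, 232.9]
tcp_rot: [-3.139, 0.597, 0.015]
contact_force: [0.1, 2.0, -0.7]
opening: 0.247
(array([ 571.77371556, -101.73618962,  104.73254292]), array([-3.13852811,  0.59678102,  0.0149744 ]))
clock: 15.0
eef_pos: [666.0, -100.8, 233.6]
tcp_rot: [-3.138, 0.641, 0.015]
contact_force: [-1.1, 0.6, -0.9]
opening: 0.247
(array([ 573.37771703, -101.72511754,  109.38856235]), array([-3.13832432,  0.64070076,  0.01492034]))
clock: 15.25
eef_pos: [671.7, -100.8, 234.1]
tcp_rot: [-3.138, 0.676, 0.015]
contact_force: [-2.4, 0.7, -0.1]
opening: 0.248
(array([ 574.81022438, -101.69909767,  113.12779976]), array([-3.13819697,  0.67559335,  0.01505696]))
```

The right lid lifts freely, 8.4 mm with about 1 N, so it's uncaught. I'll press it down through the same arc.

```bash
python3 -m creep '[[0,0.015,0,-1.9,0,1.8,1],[0,0.015,0,-1.9,0,1.8,1],[0,0.015,0,-1.9,0,1.8,1],[0,0.015,0,-1.9,0,1.8,1],[0,0.015,0,-1.9,0,1.8,1],[0,0.015,0,-1.9,0,1.8,1],[0,0.015,0,-1.9,0,1.8,1]]'
python3 -c "from h import *;print(gp())"
python3 -m creep '[[0,0.01,0,-1.3,0,1.2,1],[0,0.01,0,-1.3,0,1.2,1]]'
python3 -c "from h import *;print(gp())"
```

```text
clock: 15.83
eef_pos: [653.0, -101.0, 233.0]
tcp_rot: [-3.139, 0.559, 0.014]
contact_force: [1.3, 2.3, 7.5]
opening: 0.249
(array([ 570.84751731, -101.75037279,  101.55563658]), array([-3.13887799,  0.55899977,  0.01449259]))
clock: 16.0
eef_pos: [649.3, -101.0, 233.5]
tcp_rot: [-3.139, 0.534, 0.014]
contact_force: [1.5, 1.5, 3.3]
opening: 0.251
(array([ 570.41726345, -101.74697179,  100.10856856]), array([-3.13911083,  0.53402876,  0.01419743]))
```

```bash
python3 -m creep '[[0,0.005,0,0.4,0,1.8,1],[0,0.005,0,0.4,0,1.8,1]]'
python3 -c "from h import *;print(gp())"
python3 -m creep '[[0,0.005,0,0.4,0,1.8,1],[0,0.003,0,0.5,0,1.8,1]]'
python3 -c "from h import *;print(gp())"
```

```text
clock: 16.17
eef_pos: [647.2, -101.0, 231.5]
tcp_rot: [-3.139, 0.524, 0.014]
contact_force: [-0.8, 1.8, 10.6]
opening: 0.249
(array([ 569.71342485, -101.74804283,   97.22060199]), array([-3.13914899,  0.52364796,  0.01418014]))
clock: 16.33
eef_pos: [645.9, -101.1, 230.8]
tcp_rot: [-3.139, 0.516, 0.014]
contact_force: [-0.1, 2.2, 22.8]
opening: 0.245
(array([ 569.44164483, -101.79055557,   95.95263963]), array([-3.13929125,  0.51555013,  0.01406941]))
```

At −8.8 mm the force climbs to 23 N, which is the hard stop. I'll press once more, then tug again to verify the catch.

```bash
python3 -m creep '[[0,0,0,0.8,0,1.8,1],[0,0,0,0.8,0,1.8,1],[0,0,0,0,0,0,1]]'
python3 -c "from h import *;print(gp())"
python3 -m creep '[[0,-0.015,0,1.5,0,-2,1],[0,-0.015,0,1.9,0,-1.8,1],[0,-0.015,0,1.9,0,-1.8,1],[0,-0.015,0,1.9,0,-1.8,1],[0,-0.015,0,1.9,0,-1.8,1],[0,-0.015,0,1.9,0,-1.8,1]]'
python3 -c "from h import *;print(gp())"
python3 -m creep '[[0,-0.01,0,0.8,0,-1.6,1],[0,-0.01,0,0.5,0,-1.6,1],[0,0,0,-1.2,0,-1.6,1]]'
python3 -c "from h import *;print(gp())"
```

```text
clock: 16.58
eef_pos: [645.8, -101.0, 232.2]
tcp_rot: [-3.14, 0.513, 0.014]
contact_force: [1.3, 1.6, 3.9]
opening: 0.248
(array([ 569.67369073, -101.76282927,   97.11726764]), array([-3.13961639,  0.51306532,  0.01389715]))
clock: 17.08
eef_pos: [661.1, -100.8, 233.3]
tcp_rot: [-3.139, 0.61, 0.015]
contact_force: [-0.2, 1.2, 0.0]
opening: 0.247
(array([ 572.29916719, -101.6850352 ,  106.30093788]), array([-3.1389355 ,  0.61038543,  0.0146502 ]))
clock: 17.33
eef_pos: [665.0, -100.8, 234.3]
tcp_rot: [-3.139, 0.633, 0.015]
contact_force: [0.6, 0.3, -22.7]
opening: 0.248
(array([ 573.31784622, -101.67776958,  109.30917247]), array([-3.13860711,  0.63293488,  0.01513663]))
```

The re-tug stops dead at 4.6 mm with 23 N, where the lid passed freely with 1 N before, so the catch is home. I'll lower slightly, release and back off.

```bash
python3 -m creep '[[0,0.015,0,-1.5,0,1.8,1],[0,0.01,0,-1.3,0,1.2,1],[0,0,0,0,0,0,0.5],[0,0,0,0,0,0,0],[0,0,0,0,0,0,0],[0,0,0,0,0,0,0],[0,0,0,0,0,0,0]]'
python3 -m creep '[[0,0,0,0,0,-12,0],[0,0,0,0,0,-15,0],[0,0,0,0,0,-20,0],[0,0,0,0,0,-25,0],[0,0,0,0,0,-25,0],[0,0,0,0,0,-20,0],[0,0,0,0,0,0,0],[0,0,0,0,0,0,0],[0,0,0,0,0,0,0]]'
python3 - <<'E'
from h import *
print(gp(),sense()["qvel"].round(3))
for n in ("wrist","scene"):
    f=grab_frame(n); cv2.imwrite(f"pics/{n}_end.png",f["color"][:,:,::-1])
E
```

```text
clock: 17.92
eef_pos: [660.3, -101.3, 237.2]
tcp_rot: [-3.14, 0.606, 0.014]
contact_force: [-0.5, 0.8, -0.3]
opening: 0.942
clock: 18.67
eef_pos: [731.3, -100.4, 342.5]
tcp_rot: [-3.14, 0.606, 0.014]
contact_force: [0.1, -0.6, -0.7]
opening: 1.001
(array([ 643.05125065, -101.38141219,  215.07777084]), array([-3.13980941,  0.60602132,  0.01439019])) [-0.002  0.003  0.012 -0.001 -0.006  0.   ]
```

View pics/wrist_end.png

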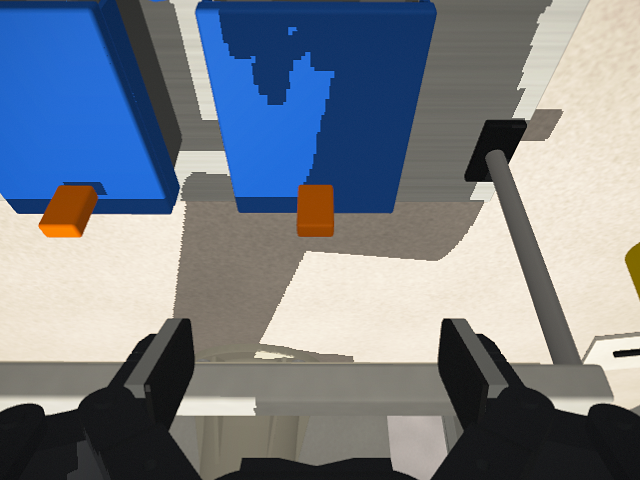

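View pics/scene_end.png

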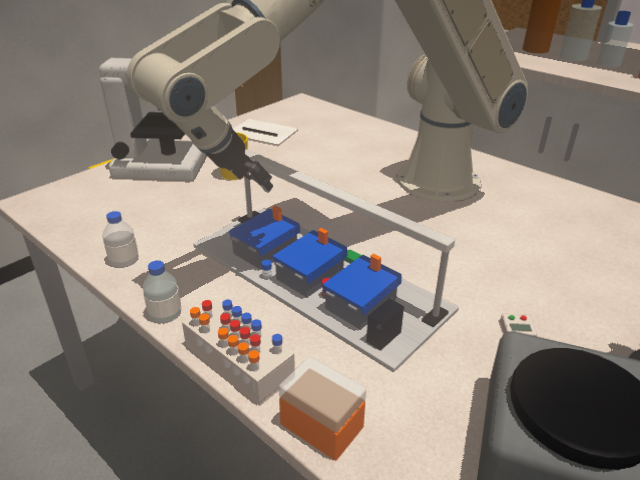

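The final views show all three lids level (grips at scene pixels (277,213), (323,236) and (376,262)). The vials, mailer and timer look unmoved, and the gripper is clear. I'll hand the job in.

```bash
python3 -c "
from rig import job,sense
print(sense()['contact_force'].round(2)); job.sign_off()"
```

```text
[-0.33  1.29 -0.06]
the job is handed in; nothing more can be done
```

All three cases are shut and caught, and the job was handed in at about 19 s of the 51 s allowed.

| Case | First tug | Action |
|---|---|---|
| Left | Stopped dead at about 4.4 mm with 27 N: caught | None needed |
| Middle | Stopped dead at about 4.7 mm with 22 N: caught | None needed |
| Right | Lifted freely past 8 mm with about 1 N: not caught | Pressed to the hard stop, about 8.8 mm below its starting height with 23 N |

- **Re-tug of the right lid:** it then stopped dead at 4.6 mm with 23 N, so its catch is home.
- **Final pictures:** all three lids were level, and the gripper was open and clear of everything. The two vials, the mailer and the timer looked unmoved; the arm hid part of the yellow beaker, but nothing went near it. I did not measure any of their positions again.
- **Light bar:** no contact with it was seen in the force readings.
- **Check that disagreed:** my first wrist-camera fix of the left grip was about 5 mm off because the arm was still settling. I measured it again at rest before closing on it.

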